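# Bring the red-capped spice to the front of the carousel and hold it there

### The job

The dark mug has been pushed up against the spice carousel with its handle in between the jars, right in the guard's opening: first stand it upright on the wooden board with the white mug and let go of it. Then turn the carousel by its knob until the jar with the red cap stands in the middle of the opening in the wire guard, and finish still gripping the knob so that the turntable is held still there while the jar is taken out. Leave the jars in their cups and do not knock the other things about.

Things in the scene. Friction and masses are not known exactly. Their poses are not given: they have to be found in the camera images.
- dark_mug: Loose mug, black over a white foot, 0.25 kg, hollow, 82 mm across, 97 mm tall, walls 5 to 9 mm, floor 7 mm; loop handle 14 mm wide, reaching 72 mm from the body's axis. Origin: underside, 15 mm from the body's axis towards the handle; z up, handle along -y. It starts in front of the carousel's opening, handle in between two jars.
- dark_mug_foot (a point): Centre of the mug's foot: the body's axis, on its underside (axes as the mug's)
- mug_board: Loose wooden board 160 x 300 x 16 mm, 0.9 kg, flat on the worktop to the left, with the white mug on its farther half. Origin: centre of its underside; z up, y along its 300 mm side, +y towards the free half (nearer the robot), x across.
- mug_place (a point): Centre of the board's free half, on its top face (16 mm above the worktop)
- white_mug: White mug of much the same size (78 mm across, 97 mm tall, handle to 72 mm from its axis), loose on the farther half of the board; bystander. Origin: underside, 16 mm from the body's axis towards the handle; the handle points along -y.
- carousel: Foot of the spice carousel, fixed to the worktop: light wood disc 238 mm across, 9 mm high, with a fixed steel wire guard (two thin rings, 232 mm across, 48 and 84 mm above the worktop, on five thin posts). The guard has one opening, 69 mm clear, at the front. Origin: centre of the underside, on the turning axis; z up; the opening lies on the -x side.
- turntable: Turntable, light wood disc 216 mm across, top 17 mm above the worktop; turns endlessly either way on a free bearing, slight friction (0.012 N m). Six cups (rim 22 mm high, 50 mm inside) 60 degrees apart, 82 mm from the axis, a jar or shaker in each; at the start a gap between two faces the opening. Origin: on the axis at worktop height, z up.
- knob (a point): Middle of the round dark wooden knob on top of the turntable's central steel post, on the turning axis, 157 mm above the worktop. The knob is rigid with the turntable, 41 mm across, 39 mm high (137 to 176 mm above the worktop), upright-sided between 147 and 169 mm. Jar tops reach 117 mm, so there is free room round the knob above that.
- front_place (a point): Where the red-capped jar's underside centre has to come: middle of the guard's opening, 82 mm from the turning axis on the circle of cups, at turntable height. Fixed to the foot (axes as the carousel's).
- red_jar: spice jar with a red cap, 46 mm across, 98 mm tall, 0.11 kg, loose in one of the six cups; which cup differs from start to start. Origin: centre of its underside (17 mm above the worktop), z up
- green_jar: spice jar with a green cap, 42 mm across, 99 mm tall, loose in one of the six cups. Origin: centre of its underside (17 mm above the worktop), z up
- white_jar: spice jar with a white cap, 43 mm across, 100 mm tall, loose in one of the six cups. Origin: centre of its underside (17 mm above the worktop), z up
- pepper_shaker: Glass shaker with a grey domed metal cap, 44 mm across, 90 mm tall, dark filling, loose in one of the six cups. Origin: centre of its underside, z up
- salt_shaker: Glass shaker with a grey domed metal cap, 44 mm across, 90 mm tall, white filling, loose in one of the six cups. Origin: centre of its underside, z up
- pepper_shaker_2: Second glass shaker with a grey cap and dark filling, like pepper_shaker, loose in one of the six cups
- pepper_mill: Wooden pepper mill, 58 mm across, 170 mm tall, loose on the worktop to the right; bystander. Origin: centre of its underside
- lemon_0: Lemon, about 78 x 55 mm, loose on the cutting board at the right; bystander
- lemon_1: Lemon, about 72 x 55 mm, loose on the cutting board at the right; bystander
Not all that is in view belongs to the job. Leave any orange or purple look-alike of the salt_shaker alone.

How it is judged:
By the outcome, as a careful person would: the job done as asked, in the order asked, and still so for the second after the job is handed in, while the arm keeps its last pose, push and grip.
It also fails if it takes over 64 s, if anything falls off the work surface, if the arm or the gripper's body presses on something with over 40 N, if the wrist force passes 120 N, or if a joint passes its speed limit or range.

### The arm

A 6-joint arm with a two-finger parallel gripper is mounted at the origin on a cart in front of the work surface, level with it; the furniture and walls round the work are solid. World frame = base frame: x ahead of the robot, y to its left, z up, the work surface at z = 0. Lengths are in m, angles in rad, forces in N, time in s.
With the tool pointing down it reaches from about 0.275 to 0.975 m from the base axis. Payload 8.4 kg.
Tool frame: the origin (TCP) lies midway between the tips of the shut fingers; the grasp point (between the pads) lies behind it (manip.tcp_to_grasp is the z of the grasp point in the tool frame, in m); z points along the fingers, y is the line along which they close (so a half turn about z gives the same grasp; the last joint's range is limited). The gripper opens to 92 mm and grips with 3 to 60 N. Pads are 20 mm wide; open, the fingers measure 128 mm over their backs; the gripper's body (75 mm by 189 mm) begins 69 mm behind the grasp point.
Start: joints at [-1.224, 0.353, 1.633, -0, 1.155, -0.002], TCP at [0.214, -0.587, 0.215] pointing down, gripper open.
Joint ranges: [-2.63, 2.63], [-0.92, 2.1], [0.06, 2.66], [-1.3, 4.44], [0, 2.69], [-3.02, 3.02]. Speed limits (rad/s): [2.22, 2.22, 2.79, 3.14, 3.14, 3.14].

### API

Orientations are given as a unit quaternion [w, x, y, z].
In Python, from cell import manip gives the robot as it stands.
- The arm moves only by the tool jog_arm, never from a script. Its argument "motion" is one flat list of numbers, 7 for each row, row after row: the shift along the tool's x, y, z in m, then the turn, a rotation vector about the tool's x, y, z in degrees, then the opening, from 0 (shut) to 1 (fully open). In form: [tx, ty, tz, ax, ay, az, gripper, tx, ty, tz, ax, ay, az, gripper, ...]. A call has 1 to 10 rows; each row shifts and turns the commanded pose from where the row before left it, along the tool's axes as they then stand; what a row does not reach is not made up. A row lasts 1/10 s, in which the tool goes at most 50 mm and 8.59 degrees, less where a joint would pass 70% of its speed; a pose out of reach is approached as far as the arm can. A call is refused whole if a number of a shift passes 0.05 or a number of a turn 8.59, either way. A call with a gripper value outside its range is refused whole. The fingers move at their own pace and stop on an object; "newtons" is the grip in N (left out, the last holds). Time passes only in rows, so rows that do not move let the fingers close. It gives the time, the measured TCP pose, the force, the opening and the grip force at its end, in the units of the state.
- manip.get_state(): the state, without advancing time (a new reading comes with each control period).
- manip.read_camera(name): name is "scene" or "side" or "wrist"; returns a dict with "image" (480x640x3 uint8, red, green, blue), "z_map" (480x640 float32, m along the optical axis (not along the pixel's ray), 0 where there is no reading), "camera_matrix" (3x3 intrinsics, pixels), "k1" (the pictures are not rectified: a ray, as slopes to the right and down, at radius r is drawn at 1 + k1 r^2 times it, then the intrinsics apply), "world_from_camera" (4x4, takes a point from camera to world coordinates). Camera axes: x right, y up, looking along -z (the intrinsics and any distortion apply to the point x, -y, -z); pixel columns grow to the right and rows downward; lengths in m; the calibration is good to about 2 mm. A picture is of the moment at which its call begins.
- manip.finish_job(): hands the job in; it is judged then, once.
The state is a dict: "time": time; "joint_positions": joint angles; "qvel": joint speeds; "tau": joint torques, N m; "position": TCP position; "ee_rot": TCP orientation; "ft_force": force on the tool from outside, world axes, zero at the start; "ft_torque": the same for the moment, N m; "grip_width": opening from 0.0 (shut) to 1.0 (fully open); "finger_force": force on a finger pad.
Only numpy, scipy, OpenCV 4.12 (cv2) and the standard library are available. Lean on these libraries where they do the work, as an engineer would, in place of code of your own. Each camera call takes 0.05 s, during which the arm holds its last target. There are 200 camera calls.

## Working session

There is one attempt and no reset: what is moved stays moved. The work goes in short steps, Python scripts to look and compute and a tool call to move; the robot and the scene stay as the last step left them, time stands still between calls to the robot, and variables do not carry over. Pictures are saved under pics/ and viewed, at most 10 in all, crops included, and the job is handed in when it is done.

Besides the shell and the picture viewer there is one more tool, called after "Call:" by a JSON object that holds its "name" and its "arguments", one argument or row to a line. jog_arm: Moves the arm, as the interface text tells. Its arguments: {"type":"object","properties":{"motion":{"type":"array","items":{"type":"number"}},"newtons":{"type":"number"}},"required":["motion"]}

```bash
ls; mkdir -p pics
cat > h.py <<'E'
import numpy as np, cv2
from cell import manip
def cam(n):
    return manip.read_camera(n)
def cloud(d):
    K=np.array(d["camera_matrix"]);k1=d["k1"];z=d["z_map"]
    v,u=np.mgrid[0:480,0:640]
    xd=(u-K[0,2])/K[0,0];yd=(v-K[1,2])/K[1,1]
    x,y=xd.copy(),yd.copy()
    for _ in range(10):
        s=1+k1*(x*x+y*y);x,y=xd/s,yd/s
    P=np.stack([x*z,-y*z,-z,np.ones_like(z)],-1)@np.array(d["world_from_camera"]).T
    P=P[...,:3];P[z<=0]=np.nan
    return P
def save(n,img): cv2.imwrite("pics/"+n,img[...,::-1])
E
python3 - <<'E'
from h import *
s=manip.get_state();print(s, manip.tcp_to_grasp)
ims=[]
for n in("scene","side"):
    d=cam(n);np.savez(n+".npz",**{k:d[k] for k in d})
    save(n+"0.png",d["image"]);print(n,np.array(d["world_from_camera"]).round(3).tolist())
E
```

```text
pics
{'time': 0.0, 'joint_positions': array([-1.22441033e+00,  3.53649061e-01,  1.63415161e+00, -1.49898708e-05,
        1.15519346e+00, -2.43139011e-03]), 'qvel': array([ 0.00045294, -0.00014729, -0.00191892,  0.00149162,  0.00109853,
        0.00068925]), 'tau': array([ 2.17289751e-03, -5.93839359e+01, -3.34215689e+01,  7.00080441e-02,
        2.33916513e-02, -1.44958276e-04]), 'position': array([ 0.21342118, -0.58689169,  0.21385565]), 'ee_rot': array([-6.89229397e-04,  9.84828551e-01,  1.73528773e-01, -1.26671804e-04]), 'ft_force': array([0.81457073, 0.59628018, 0.08045757]), 'ft_torque': array([-0.03047186, -0.01542392,  0.03376447]), 'finger_force': 0.0, 'grip_width': 1.0047998878469184} -0.0187
scene [[0.735, 0.299, -0.609, -0.527], [-0.678, 0.347, -0.648, -1.218], [0.018, 0.889, 0.458, 0.936], [0.0, 0.0, 0.0, 1.0]]
side [[-0.877, 0.262, -0.403, 0.043], [-0.481, -0.474, 0.738, 0.88], [0.002, 0.841, 0.542, 0.785], [0.0, 0.0, 0.0, 1.0]]
```

View pics/scene0.png

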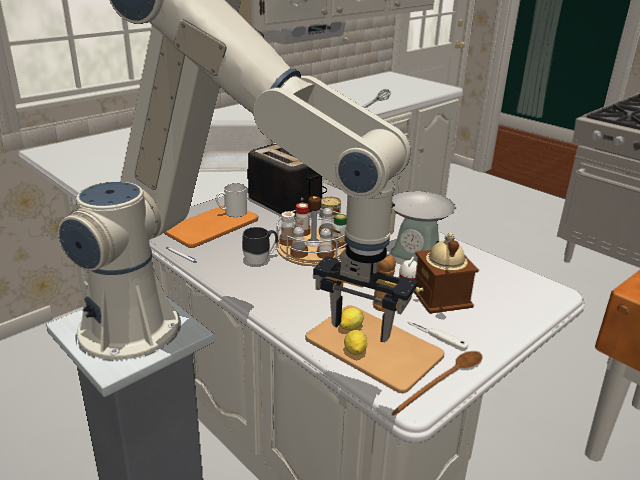

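View pics/side0.png

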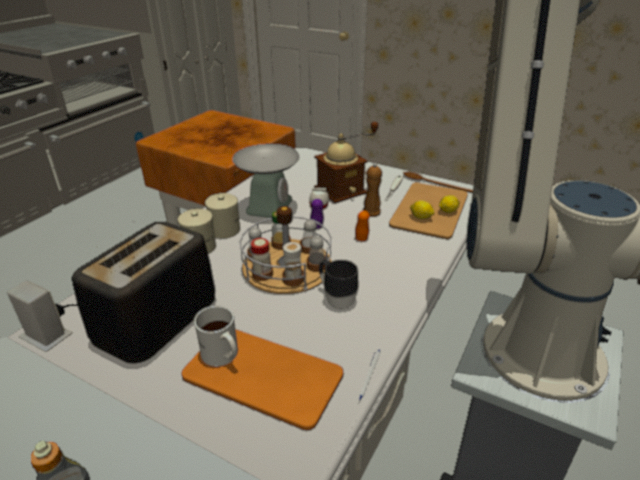

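The scene view shows the dark mug at (257,246), the board at (212,226) with the white mug at (233,198), the carousel at (313,240) and a red cap at (302,208). In the side view the red cap is at (260,245), the dark mug at (340,283) and the board at (265,378). The orange (362,225) and purple (317,208) shakers are look-alikes to leave alone.

Run:
```python
from h import *
D={}
for n in("scene","side"):
    d=dict(np.load(n+".npz"));P=cloud(d);D[n]=P
    im=d["image"].astype(int)
    hsv=cv2.cvtColor(d["image"],cv2.COLOR_RGB2HSV)
    def rep(name,m):
        q=P[m&np.isfinite(P[...,2])]
        print(n,name,len(q),np.median(q,0).round(3),q.min(0).round(3),q.max(0).round(3))
    r=np.isfinite(P[...,0])&(P[...,2]>.1)&(P[...,2]<.13)&((hsv[...,0]<5)|(hsv[...,0]>174))&(hsv[...,1]>150)&(hsv[...,2]>70)
    lab=cv2.connectedComponentsWithStats(r.astype(np.uint8))
    for i in range(1,lab[0]):
        if lab[2][i,4]>15: rep("red %s"%lab[3][i].round(),lab[1]==i)
    # board
    b=(np.abs(P[...,2]-.016)<.006)&(hsv[...,0]<20)&(hsv[...,1]>150)&(P[...,1]>.1)
    q=P[b][:,:2].astype(np.float32)
    print(n,"board",cv2.minAreaRect(q), len(q))
    # mug: dark high-up ring
    a,c=(257,246) if n=="scene" else (340,283)
    print(P[c,a], P[240,313] if n=="scene" else P[262,285])
    for z0,z1 in((.02,.04),(.05,.075),(.085,.1)):
      m=(P[...,2]>z0)&(P[...,2]<z1);w=np.zeros_like(m);w[c-40:c+40,a-25:a+(25 if n=="scene" else 20)]=1
      rep("mug %g"%z0,m&w)
    big=d["image"][170:280,150:400] if n=="scene" else d["image"][190:320,200:400]
    save(n+"_crop.png",cv2.resize(big,None,fx=3,fy=3,interpolation=cv2.INTER_CUBIC))
# knob etc: fit top-down map of both clouds
o=np.concatenate([D[k].reshape(-1,3) for k in D]); o=o[np.isfinite(o[:,0])]
col=np.concatenate([dict(np.load(k+".npz"))["image"].reshape(-1,3) for k in D])
col=col[np.concatenate([np.isfinite(D[k].reshape(-1,3)[:,0]) for k in D])]
i=np.argsort(o[:,2]);o,col=o[i],col[i]
m=(o[:,0]>.3)&(o[:,0]<.9)&(o[:,1]>-.2)&(o[:,1]<.55)&(o[:,2]<.2)
o,col=o[m],col[m]
im=np.zeros((600,750,3),np.uint8)
for p,cc in zip(o,col):
    r,c=int((.9-p[0])*1000),int((.55-p[1])*1000);im[r:r+3,c:c+3]=cc
for k in range(0,75,10): im[:, k*10]=[0,255,255]
for k in range(0,60,10): im[k*10]=[0,255,255]
save("top.png",im)
```

```text
scene red [302. 208.] 77 [0.654 0.068 0.11 ] [0.642 0.052 0.1  ] [0.688 0.097 0.117]
scene board ((0.6052709817886353, 0.2967354655265808), (0.24314552545547485, 0.5653666853904724), 73.80935668945312) 1597
[0.4334475  0.01953897 0.07173468] [ 0.63908488 -0.00502762  0.02939586]
scene mug 0.02 293 [0.51 0.06 0.03] [0.413 0.012 0.02 ] [0.717 0.327 0.04 ]
scene mug 0.05 341 [0.453 0.041 0.063] [0.408 0.005 0.05 ] [0.595 0.319 0.075]
scene mug 0.085 224 [0.46  0.047 0.091] [0.413 0.006 0.085] [0.59  0.099 0.1  ]
side red [260. 248.] 95 [0.654 0.098 0.108] [0.643 0.074 0.1  ] [0.683 0.106 0.117]
side board ((0.5900086760520935, 0.2636035680770874), (0.4939960539340973, 0.3417569696903229), 5.772625923156738) 8087
[0.44064154 0.0912127  0.08120784] [0.59573931 0.07996774 0.07806595]
side mug 0.02 208 [0.448 0.086 0.031] [ 0.414 -0.017  0.02 ] [0.557 0.099 0.04 ]
side mug 0.05 652 [0.465 0.045 0.062] [ 0.412 -0.053  0.05 ] [0.56  0.1   0.075]
side mug 0.085 398 [0.463 0.048 0.092] [ 0.415 -0.036  0.085] [0.558 0.098 0.099]
```

View pics/top.png

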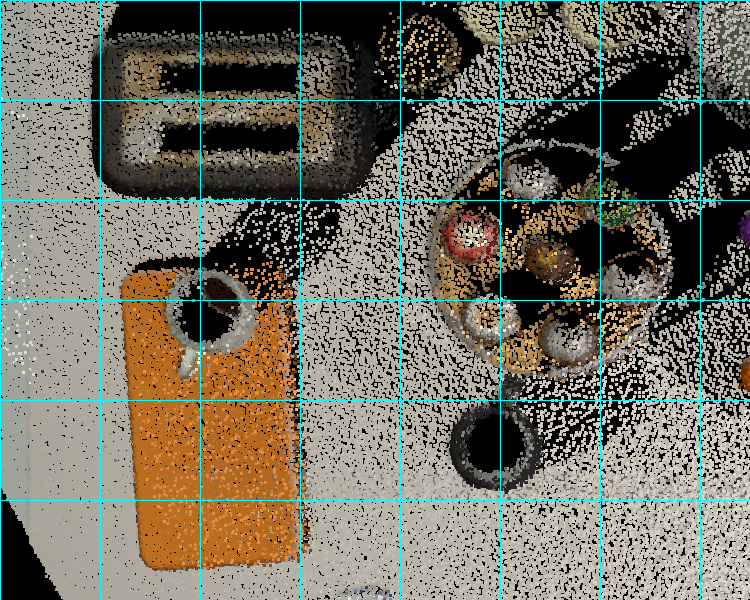

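View pics/scene_crop.png

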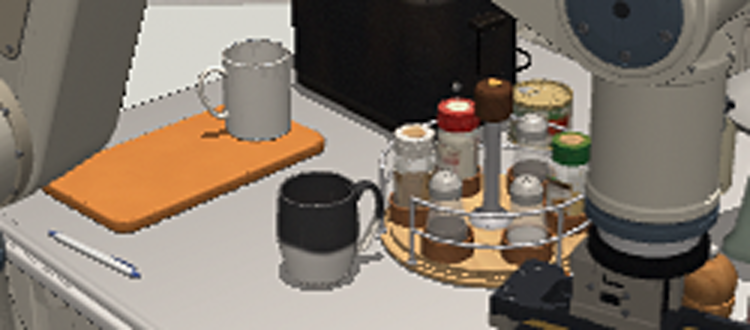

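The top-down map shows the mug body at (495,447) with its handle pointing to (515,380), straight at the carousel. The knob is at (549,260) and the red cap at (470,237). The white-capped jar at (492,312) and the white shaker at (568,338) sit either side of the opening. The crop confirms there is only one red cap, at (457,113), just left of the knob. Next: accurate fits.

```bash
cat > fit.py <<'E'
from h import *
from scipy.optimize import least_squares
D={n:dict(np.load(n+".npz")) for n in("scene","side")}
P=np.concatenate([cloud(D[n]).reshape(-1,3) for n in D]);C=np.concatenate([D[n]["image"].reshape(-1,3) for n in D])
cam_id=np.repeat([0,1],480*640)
H=cv2.cvtColor(C[None],cv2.COLOR_RGB2HSV)[0]
def near(c,r,z0,z1): return (np.hypot(P[:,0]-c[0],P[:,1]-c[1])<r)&(P[:,2]>z0)&(P[:,2]<z1)
def circ(Q,R,c0):
    s=least_squares(lambda p:np.hypot(Q[:,0]-p[0],Q[:,1]-p[1])-R,c0,loss="soft_l1",f_scale=.002)
    return s.x,np.sqrt(np.median(s.fun**2))
E
python3 - <<'E'
from fit import *
c=np.array([.453,.055])
for k in(0,1,None):
    sel=near(c,.046,.02,.085)&(np.hypot(*(P[:,:2]-c).T)>.033)
    if k is not None: sel&=cam_id==k
    print("mug",k,sel.sum(),circ(P[sel],.041,c))
c=np.array([.64,.001])
for k in(0,1,None):
    sel=near(c,.024,.147,.169)
    if k is not None: sel&=cam_id==k
    print("knob",k,sel.sum(),circ(P[sel],.0205,c))
for z in(.048,.084):
    sel=near(c,.122,z-.004,z+.004)&(np.hypot(*(P[:,:2]-c).T)>.109)
    s,e=circ(P[sel],.116,c);print("guard",z,sel.sum(),s,e)
    a=np.sort(np.degrees(np.arctan2(P[sel,1]-s[1],P[sel,0]-s[0]))%360)
    g=np.diff(a);i=np.argsort(g)[-3:];print([(a[j].round(1),a[j+1].round(1)) for j in i])
for n,c,R in(("red",(.663,.08),.021),("white",(.588,.058),.0205),("green",(.697,-.06),.021)):
    sel=near(c,.028,.03,.1);s,e=circ(P[sel],.022,np.array(c));print(n,s,e)
sel=near((.52,.04),.07,.04,.08)&(np.hypot(P[:,0]-.453,P[:,1]-.055)>.05)&(np.hypot(P[:,0]-.64,P[:,1])>.119)&(H[:,2]<90)
print("handle",sel.sum(),np.median(P[sel],0), P[sel].min(0),P[sel].max(0))
sel=(np.abs(P[:,2]-.016)<.005)&(H[:,0]<20)&(H[:,1]>150)&(P[:,1]>.22)&(P[:,1]<.45)&(P[:,0]>.32)&(P[:,0]<.645)
Q=P[sel][:,:2]
# board pose: maximize inliers in 160x300 rectangle via mask contour
def res(p):
    R=np.array([[np.cos(p[2]),-np.sin(p[2])],[np.sin(p[2]),np.cos(p[2])]]);q=(Q-p[:2])@R
    return np.r_[[np.percentile(q[:,0],99.7)-.15,np.percentile(q[:,0],.3)+.15,],[np.percentile(q[:,1],99.7)-.08,np.percentile(q[:,1],.3)+.08]]
r=cv2.minAreaRect(Q.astype(np.float32));print(r,cv2.boxPoints(r))
c=np.array([.586,.34]);sel=near(c,.044,.03,.105);print("white mug",circ(P[sel],.039,c))
E
```

```text
mug 0 580 (array([0.45509644, 0.05534404]), np.float64(0.0020712651507275187))
mug 1 1022 (array([0.4543577 , 0.05743876]), np.float64(0.0018015984143107083))
mug None 1602 (array([0.4542738 , 0.05684492]), np.float64(0.001935684787482744))
knob 0 78 (array([0.64476512, 0.00073997]), np.float64(0.0017908501420446914))
knob 1 126 (array([0.6443162 , 0.00131854]), np.float64(0.0011324322825446472))
knob None 204 (array([0.64439975, 0.00117393]), np.float64(0.0012579077725471063))
guard 0.048 322 [0.64266356 0.00198928] 0.0014938851218075635
[(np.float64(266.7), np.float64(270.5)), (np.float64(299.2), np.float64(324.1)), (np.float64(145.1), np.float64(184.1))]
guard 0.084 398 [0.6425903  0.00227343] 0.001540845407114769
[(np.float64(21.6), np.float64(25.0)), (np.float64(292.8), np.float64(324.5)), (np.float64(147.9), np.float64(181.4))]
red [0.66540552 0.08036246] 0.0014964782560815681
white [0.58733095 0.05988382] 0.0014673671392313944
green [ 0.69946702 -0.05828957] 0.0018069982502796796
handle 79 [0.51800631 0.03942443 0.06267496] [0.51153194 0.02535376 0.04180719] [0.52462446 0.04743911 0.07998462]
((0.48447883129119873, 0.3329392075538635), (0.30407169461250305, 0.17686931788921356), 3.894674062728882) [[0.32678738 0.41084298]
 [0.33880082 0.23438211]
 [0.6421703  0.25503543]
 [0.6301569  0.43149632]]
white mug (array([0.58947483, 0.34319094]), np.float64(0.0020896420142015593))
```

Call:
{"name": "jog_arm", "arguments": {
  "motion": [0, 0, -0.02, 0, 0, 7.04, 1, 0, 0, -0.02, 0, 0, 7.04, 1, 0, 0, -0.02, 0, 0, 7.04, 1, 0, 0, -0.02, 0, 0, 7.04, 1, 0, 0, -0.02, 0, 0, 7.04, 1]
}}

```text
time: 0.6
position: [0.2135, -0.5871, 0.3149]
ee_rot: [-0.0, 0.991, -0.135, -0.0]
ft_force: [0.2, 0.3, -0.1]
grip_width: 1.002
finger_force: 0.0
```

```bash
cat > go.py <<'E'
import sys
from h import *
from scipy.spatial.transform import Rotation as R
s=manip.get_state();q=s["ee_rot"];r=R.from_quat(q[[1,2,3,0]]);M=r.as_matrix()
t=np.array(list(map(float,sys.argv[1:4])))
print("pos",s["position"].round(4),"phi",np.degrees(np.arctan2(M[1,0],M[0,0])).round(2),"z",M[:,2].round(4),"t",round(s["time"],2),"q6",s["joint_positions"][5].round(2),"F",s["ft_force"].round(1))
print("tool delta",(M.T@(t-s["position"])).round(4))
E
python3 go.py .4543 .0568 .3
```

```text
pos [ 0.2135 -0.5871  0.3149] phi -15.5 z [-3.e-04  8.e-04 -1.e+00] t 0.6 q6 0.62 F [ 0.2  0.3 -0.1]
tool delta [ 0.0599 -0.6848  0.0154]
```

Call:
{"name": "jog_arm", "arguments": {
  "motion": [0.0037, -0.0428, 0.001, 0, 0, 0, 1, 0.0037, -0.0428, 0.001, 0, 0, 0, 1, 0.0037, -0.0428, 0.001, 0, 0, 0, 1, 0.0037, -0.0428, 0.001, 0, 0, 0, 1, 0.0037, -0.0428, 0.001, 0, 0, 0, 1, 0.0037, -0.0428, 0.001, 0, 0, 0, 1, 0.0037, -0.0428, 0.001, 0, 0, 0, 1, 0.0037, -0.0428, 0.001, 0, 0, 0, 1]
}}

```text
time: 1.4
position: [0.3321, -0.263, 0.3064]
ee_rot: [-0.0, 0.991, -0.133, -0.0]
ft_force: [1.1, 0.2, 0.1]
grip_width: 1.0
finger_force: 0.0
```

Call:
{"name": "jog_arm", "arguments": {
  "motion": [0.0037, -0.0428, 0.001, 0, 0, 0, 1, 0.0037, -0.0428, 0.001, 0, 0, 0, 1, 0.0037, -0.0428, 0.001, 0, 0, 0, 1, 0.0037, -0.0428, 0.001, 0, 0, 0, 1, 0.0037, -0.0428, 0.001, 0, 0, 0, 1, 0.0037, -0.0428, 0.001, 0, 0, 0, 1, 0.0037, -0.0428, 0.001, 0, 0, 0, 1, 0.0037, -0.0428, 0.001, 0, 0, 0, 1, 0, 0, 0, 0, 0, 0, 1]
}}

```text
time: 2.3
position: [0.4514, 0.0618, 0.2982]
ee_rot: [-0.001, 0.991, -0.13, -0.0]
ft_force: [0.2, -0.4, 0.4]
grip_width: 1.002
finger_force: 0.0
```

```bash
python3 go.py .4543 .0568 .2
cat > w.py <<'E'
import sys
from h import *
d=cam("wrist");np.savez("wrist.npz",**d);save(sys.argv[1],d["image"])
E
python3 w.py w1.png
python3 - <<'E'
from fit import *
d=dict(np.load("wrist.npz"));P=cloud(d).reshape(-1,3)
import fit;fit.P=P
c=np.array([.4543,.0568])
sel=near(c,.048,.085,.102)&(np.hypot(*(P[:,:2]-c).T)>.03);Q=P[sel]
print(len(Q),Q.min(0),Q.max(0))
z=Q[:,2].max()
s=least_squares(lambda p:np.hypot(Q[:,0]-p[0],Q[:,1]-p[1])-p[2],[*c,.037],loss="soft_l1",f_scale=.002);print("rim",s.x)
print("outer",circ(Q[np.hypot(*(Q[:,:2]-s.x[:2]).T)>.038],.0405,c))
c=np.array([.6437,.0015]);sel=near(c,.026,.13,.18);print("knob",sel.sum(),P[sel].mean(0) if sel.any() else 0)
E
```

```text
pos [0.4514 0.0618 0.2982] phi -14.98 z [-0.      0.0014 -1.    ] t 2.3 q6 1.96 F [ 0.2 -0.4  0.4]
tool delta [0.0041 0.0043 0.0982]
1366 [0.41607946 0.01710419 0.08500247] [0.50169074 0.09403317 0.09929895]
rim [0.45585651 0.05552672 0.03701531]
outer (array([0.45721186, 0.05525448]), np.float64(0.0014031869731860828))
knob 0 0
```

View pics/w1.png

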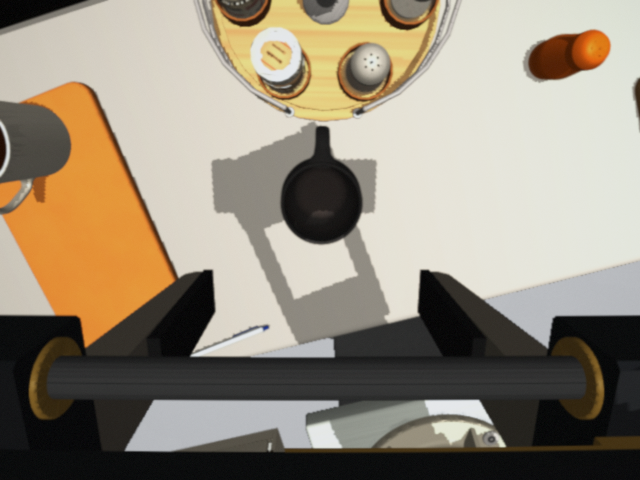

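The wrist view shows the mug's body at (321,200) with its handle straight up at (322,140), pointing into the opening between guard ends (290,112) and (358,112). The tool heading is right. I'll correct sideways and re-measure from closer.

Call:
{"name": "jog_arm", "arguments": {
  "motion": [0.0027, 0.0015, 0.03, 0, 0, 0, 1, 0.0028, 0.0015, 0.03, 0, 0, 0, 1, 0, 0, 0.03, 0, 0, 0, 1, 0, 0, 0, 0, 0, 0, 1, 0, 0, 0, 0, 0, 0, 1]
}}

```text
time: 2.85
position: [0.4546, 0.0527, 0.2089]
ee_rot: [0.0, 0.991, -0.133, -0.001]
ft_force: [0.9, 0.6, 0.3]
grip_width: 1.003
finger_force: 0.0
```

```bash
python3 go.py .4555 .0560 .2; python3 w.py w2.png
python3 - <<'E'
from fit import *
d=dict(np.load("wrist.npz"));P=cloud(d).reshape(-1,3)
import fit;fit.P=P
W=d["world_from_camera"];s=manip.get_state();print("cam",W[:3,3],W[:3,0],d["camera_matrix"][0],np.dot([-.259,-.966],(W[:2,3]-s["position"][:2])))
c=np.array([.4555,.056])
for R0,z0,z1 in((.041,.03,.09),(.041,.09,.102)):
  sel=near(c,.048,z0,z1)&(np.hypot(*(P[:,:2]-c).T)>.037)&(P[:,0]<.49);print(sel.sum(),circ(P[sel],R0,c))
sel=near(c,.048,.09,.102)&(P[:,0]<.5);Q=P[sel].copy();t=np.radians(-15)
v=Q[:,:2]@np.array([np.sin(t),-np.cos(t)]); tc=s["position"][:2]@np.array([np.sin(t),-np.cos(t)])
print("tooly extent",np.percentile(v-tc,[.5,99.5]))
sel=near((.52,.038),.02,.05,.1);print("handle",sel.sum(),np.median(P[sel][:,:2]@np.array([np.sin(t),-np.cos(t)])-tc))
E
```

```text
pos [0.4546 0.0527 0.2089] phi -15.27 z [-1.1e-03 -3.0e-04 -1.0e+00] t 2.85 q6 1.95 F [0.9 0.6 0.3]
tool delta [-0.     -0.0034  0.0089]
cam [0.51913577 0.03467104 0.37925403] [-2.63651336e-01 -9.64617771e-01  7.27305447e-04] [404.33271437   0.         316.02595892] 0.0011843744801751047
1894 (array([0.4587336 , 0.05588337]), np.float64(0.0008255033295911512))
592 (array([0.45722446, 0.05823734]), np.float64(0.002008597242353054))
tooly extent [-0.0401088   0.03490686]
handle 628 -0.0014830733108784494
```

Call:
{"name": "jog_arm", "arguments": {
  "motion": [0.0015, -0.0025, 0.03, 0, 0, 0, 1, 0, 0, 0.03, 0, 0, 0, 1, 0, 0, 0.025, 0, 0, 0, 1, 0, 0, 0.015, 0, 0, 0, 1, 0, 0, 0.01, 0, 0, 0, 1, 0, 0, 0.005, 0, 0, 0, 1]
}}

```text
time: 3.5
position: [0.4579, 0.0555, 0.0941]
ee_rot: [-0.0, 0.991, -0.132, 0.001]
ft_force: [-0.6, -0.2, 0.2]
grip_width: 0.999
finger_force: 0.0
```

```bash
python3 go.py .4565 .0560 .042; python3 w.py w3.png
```

```text
pos [0.4579 0.0555 0.0941] phi -15.22 z [ 1.2e-03  1.0e-04 -1.0e+00] t 3.5 q6 1.95 F [-0.6 -0.2  0.2]
tool delta [-0.0015 -0.0001  0.0521]
```

View pics/w3.png

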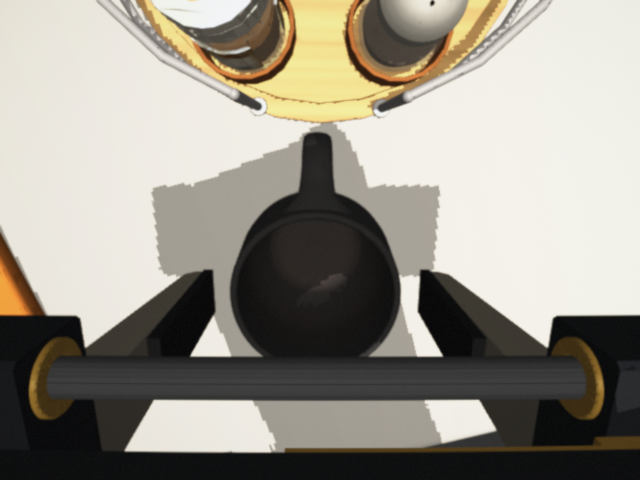

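The mug's rim spans columns 232–400, midway between the fingertips at 213 and 420, so it is centred. I'll descend and grip.

Call:
{"name": "jog_arm", "arguments": {
  "motion": [0, 0, 0.02, 0, 0, 0, 1, 0, 0, 0.02, 0, 0, 0, 1, 0, 0, 0.012, 0, 0, 0, 1, 0, 0, 0, 0, 0, 0, 1, 0, 0, 0, 0, 0, 0, 0, 0, 0, 0, 0, 0, 0, 0, 0, 0, 0, 0, 0, 0, 0, 0, 0, 0, 0, 0, 0, 0],
  "newtons": 30
}}

```text
time: 4.35
position: [0.4578, 0.0557, 0.0424]
ee_rot: [-0.0, 0.991, -0.132, 0.001]
ft_force: [-0.4, 0.8, 6.5]
grip_width: 0.882
finger_force: 30.0
```

Call:
{"name": "jog_arm", "arguments": {
  "motion": [0, 0, -0.005, 0, 0, 0, 0, 0, 0, -0.01, 0, 0, 0, 0, 0, 0, -0.02, 0, 0, 0, 0, 0, 0, -0.02, 0, 0, 0, 0, 0, 0, -0.02, 0, 0, 0, 0, 0, 0, -0.02, 0, 0, 0, 0, 0, 0, -0.015, 0, 0, 0, 0, 0, 0, 0, 0, 0, 0, 0, 0, 0, 0, 0, 0, 0, 0]
}}

```text
time: 5.25
position: [0.4569, 0.0555, 0.1517]
ee_rot: [-0.0, 0.991, -0.132, 0.0]
ft_force: [-0.8, -0.1, -2.9]
grip_width: 0.876
finger_force: 30.0
```

```bash
python3 go.py .410 .334 .152
python3 - <<'E'
from fit import *
# board edges, side camera only, trimmed
P1=P[cam_id==1];H1=H[cam_id==1]
s=(np.abs(P1[:,2]-.016)<.004)&(H1[:,0]<20)&(H1[:,1]>150)
for x in(.36,.39,.42,.45,.48):
    q=P1[s&(abs(P1[:,0]-x)<.006)&(P1[:,1]>.2)];h=np.histogram(q[:,1],np.arange(.2,.46,.004))
    print(x,np.percentile(q[:,1],[.5,2,98,99.5]).round(4),h[0][:18])
q=P1[s&(abs(P1[:,1]-.33)<.04)];print(np.percentile(q[:,0],[.1,.5,2]))
E
```

```text
pos [0.4569 0.0555 0.1517] phi -15.22 z [ 5.e-04  1.e-04 -1.e+00] t 5.25 q6 1.95 F [-0.8 -0.1 -2.9]
tool delta [-0.1184 -0.2564 -0.0003]
0.36 [0.2568 0.2603 0.4089 0.4109] [ 0  0  0  0  0  0  0  0  0  0  0  0  0  1  7  9  9 11]
0.39 [0.2583 0.2616 0.4104 0.4128] [0 0 0 0 0 0 0 0 0 0 0 0 0 0 5 8 9 8]
0.42 [0.26   0.2631 0.4128 0.4146] [ 0  0  0  0  0  0  0  0  0  0  0  0  0  0  2 10  8  7]
0.45 [0.2624 0.2664 0.4144 0.4162] [0 0 0 0 0 0 0 0 0 0 0 0 0 0 0 4 8 8]
0.48 [0.2657 0.2679 0.4161 0.4186] [0 0 0 0 0 0 0 0 0 0 0 0 0 0 0 0 8 9]
[0.33431479 0.33632333 0.33940536]
```

Lifted and firmly held (width 0.876). Carrying to above the board's free half.

Call:
{"name": "jog_arm", "arguments": {
  "motion": [-0.0075, -0.0162, 0, 0, 0, 0, 0, -0.0149, -0.0323, 0, 0, 0, 0, 0, -0.0149, -0.0323, 0, 0, 0, 0, 0, -0.0149, -0.0323, 0, 0, 0, 0, 0, -0.0149, -0.0323, 0, 0, 0, 0, 0, -0.0149, -0.0323, 0, 0, 0, 0, 0, -0.0149, -0.0323, 0, 0, 0, 0, 0, -0.0149, -0.0323, 0, 0, 0, 0, 0, -0.0075, -0.0162, 0, 0, 0, 0, 0, 0, 0, 0, 0, 0, 0, 0]
}}

```text
time: 6.25
position: [0.409, 0.3377, 0.1506]
ee_rot: [0.0, 0.991, -0.131, -0.0]
ft_force: [0.0, 0.0, -2.8]
grip_width: 0.882
finger_force: 30.0
```

Call:
{"name": "jog_arm", "arguments": {
  "motion": [0, 0, 0.02, 0, 0, 0, 0, 0, 0, 0.02, 0, 0, 0, 0, 0, 0, 0.02, 0, 0, 0, 0, 0, 0, 0.015, 0, 0, 0, 0, 0, 0, 0, 0, 0, 0, 0, 0, 0, 0, 0, 0, 0, 0]
}}

```text
time: 6.85
position: [0.4098, 0.3352, 0.0764]
ee_rot: [0.001, 0.991, -0.133, -0.0]
ft_force: [-1.2, -0.7, -2.8]
grip_width: 0.885
finger_force: 30.0
```

```bash
python3 go.py .410 .336 .0584; python3 w.py w4.png; python3 -c "
from h import *
a=dict(np.load('wrist.npz'))['image'];d=cam('side');b=d['image'][200:440,160:480]
save('place.png',np.hstack([cv2.resize(a,(400,300)),cv2.resize(b,(400,300))]))"
```

```text
pos [0.4098 0.3352 0.0764] phi -15.25 z [-0.001  -0.0011 -1.    ] t 6.85 q6 2.52 F [-1.2 -0.7 -2.8]
tool delta [ 0.     -0.0009  0.018 ]
```

View pics/place.png

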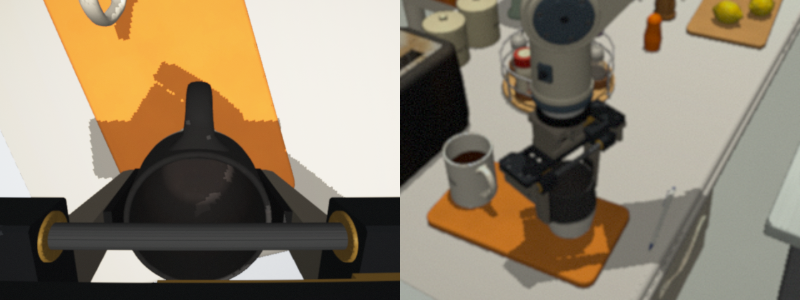

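In both halves the mug is upright over the board's free half: left picture (197,200), right picture (572,220). It is well clear of the white mug at (470,170). Lowering.

Call:
{"name": "jog_arm", "arguments": {
  "motion": [0, 0, 0.008, 0, 0, 0, 0, 0, 0, 0.006, 0, 0, 0, 0, 0, 0, 0.002, 0, 0, 0, 0, 0, 0, 0.001, 0, 0, 0, 0, 0, 0, 0, 0, 0, 0, 0, 0, 0, 0, 0, 0, 0, 0]
}}

```text
time: 7.55
position: [0.4099, 0.3364, 0.0597]
ee_rot: [-0.0, 0.991, -0.132, 0.0]
ft_force: [0.3, 0.8, -2.5]
grip_width: 0.879
finger_force: 30.0
```

Call:
{"name": "jog_arm", "arguments": {
  "motion": [0, 0, 0.001, 0, 0, 0, 0, 0, 0, 0.001, 0, 0, 0, 0, 0, 0, 0, 0, 0, 0, 0]
}}

```text
time: 7.85
position: [0.4098, 0.3366, 0.0584]
ee_rot: [-0.0, 0.991, -0.132, 0.0]
ft_force: [-2.1, -0.3, 8.3]
grip_width: 0.881
finger_force: 30.0
```

Contact with the board. Release, then rise straight up.

Call:
{"name": "jog_arm", "arguments": {
  "motion": [0, 0, -0.0005, 0, 0, 0, 1, 0, 0, 0, 0, 0, 0, 1, 0, 0, 0, 0, 0, 0, 1, 0, 0, 0, 0, 0, 0, 1, 0, 0, 0, 0, 0, 0, 1]
}}

```text
time: 8.35
position: [0.4098, 0.3363, 0.058]
ee_rot: [0.0, 0.991, -0.132, -0.0]
ft_force: [0.7, -0.4, 0.3]
grip_width: 1.002
finger_force: 0.0
```

Call:
{"name": "jog_arm", "arguments": {
  "motion": [0, 0, -0.01, 0, 0, 0, 1, 0, 0, -0.015, 0, 0, 0, 1, 0, 0, -0.02, 0, 0, 0, 1, 0, 0, -0.03, 0, 0, 0, 1, 0, 0, -0.03, 0, 0, 0, 1, 0, 0, -0.03, 0, 0, 0, 1, 0, 0, -0.03, 0, 0, 0, 1, 0, 0, -0.03, 0, 0, 0, 1, 0, 0, 0, 0, 0, 0, 1]
}}

```text
time: 9.25
position: [0.4115, 0.3377, 0.258]
ee_rot: [-0.003, 0.991, -0.132, 0.003]
ft_force: [-0.3, 1.3, -0.0]
grip_width: 1.001
finger_force: 0.0
```

```bash
python3 go.py .6440 .0015 .25; python3 w.py w5.png;python3 - <<'E'
from fit import *
d=dict(np.load("wrist.npz"));P=cloud(d).reshape(-1,3)
import fit;fit.P=P
c=np.array([.41,.336])
sel=near(c,.048,.03,.11)&(np.hypot(*(P[:,:2]-c).T)>.037)&(P[:,0]<.445);print("mug",sel.sum(),circ(P[sel],.041,c))
E
```

```text
pos [0.4115 0.3377 0.258 ] phi -15.21 z [ 0.0057  0.0047 -1.    ] t 9.25 q6 2.52 F [-0.3  1.3 -0. ]
tool delta [0.3125 0.2635 0.0078]
mug 2283 (array([0.41144754, 0.33595549]), np.float64(0.001244174151091508))
```

Call:
{"name": "jog_arm", "arguments": {
  "motion": [0.016, 0.0135, -0.01, 0, 0, 0, 1, 0.033, 0.0278, 0, 0, 0, 0, 1, 0.033, 0.0278, 0, 0, 0, 0, 1, 0.033, 0.0278, 0, 0, 0, 0, 1, 0.033, 0.0278, 0, 0, 0, 0, 1, 0.033, 0.0278, 0, 0, 0, 0, 1, 0.033, 0.0278, 0, 0, 0, 0, 1, 0.033, 0.0278, 0, 0, 0, 0, 1, 0.033, 0.0278, 0, 0, 0, 0, 1, 0.0325, 0.0275, 0, 0, 0, 0, 1]
}}

```text
time: 10.3
position: [0.6423, -0.0016, 0.2619]
ee_rot: [0.0, 0.991, -0.132, -0.001]
ft_force: [0.9, 0.7, 0.2]
grip_width: 0.999
finger_force: 0.0
```

Call:
{"name": "jog_arm", "arguments": {
  "motion": [0, 0, 0, 0, 0, 0, 0.7, 0, 0, 0, 0, 0, 0, 0.7, 0, 0, 0, 0, 0, 0, 0.7]
}}

```text
time: 10.6
position: [0.6412, 0.0009, 0.2623]
ee_rot: [-0.0, 0.991, -0.132, -0.001]
ft_force: [-0.5, 0.2, -0.1]
grip_width: 0.758
finger_force: 0.0
```

```bash
python3 go.py .6440 .0015 .25; python3 w.py w6.png;python3 - <<'E'
from fit import *
d=dict(np.load("wrist.npz"));P=cloud(d).reshape(-1,3)
import fit;fit.P=P
c=np.array([.644,.0015])
sel=near(c,.03,.13,.185);print("knob",sel.sum(),P[sel].mean(0) if sel.any() else 0)
if sel.sum()>50:
  sel2=near(c,.03,.17,.185);print(P[sel2].mean(0),cv2.minEnclosingCircle(P[sel2][:,:2].astype(np.float32)))
E
```

```text
pos [0.6412 0.0009 0.2623] phi -15.2 z [-1.7e-03  4.0e-04 -1.0e+00] t 10.6 q6 1.83 F [-0.5  0.2 -0.1]
tool delta [ 0.0025 -0.0013  0.0123]
knob 2977 [ 6.46467161e-01 -3.05150238e-04  1.73079810e-01]
[6.44877744e-01 9.82870800e-05 1.74593176e-01] ((0.643818199634552, 0.0004475301830098033), 0.01998274028301239)
```

View pics/w6.png

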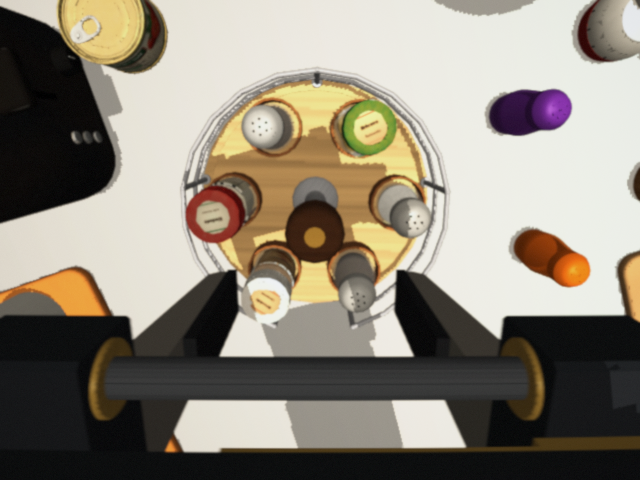

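The wrist view shows the knob at (315,235), the red cap at (215,213) on the left, the opening at the bottom between (265,300) and (355,320), and the white and grey caps either side of it. Seen from above, the red jar has to go counter-clockwise by about 90°. Descending onto the knob.

Call:
{"name": "jog_arm", "arguments": {
  "motion": [0.0027, -0.0008, 0.02, 0, 0, 0, 0.7, 0, 0, 0.03, 0, 0, 0, 0.7, 0, 0, 0.03, 0, 0, 0, 0.7, 0, 0, 0.025, 0, 0, 0, 0.7, 0, 0, 0.014, 0, 0, 0, 0.7, 0, 0, 0.005, 0, 0, 0, 0.7, 0, 0, 0, 0, 0, 0, 0.7]
}}

```text
time: 11.35
position: [0.6449, 0.0007, 0.1392]
ee_rot: [0.0, 0.991, -0.132, -0.0]
ft_force: [0.5, 0.5, -0.0]
grip_width: 0.698
finger_force: 0.0
```

```bash
python3 go.py .6440 .001 .138
```

```text
pos [0.6449 0.0007 0.1392] phi -15.18 z [-3.e-04  0.e+00 -1.e+00] t 11.35 q6 1.83 F [ 0.5  0.5 -0. ]
tool delta [-0.001  -0.      0.0012]
```

Call:
{"name": "jog_arm", "arguments": {
  "motion": [0, 0, 0, 0, 0, 0, 0, 0, 0, 0, 0, 0, 0, 0, 0, 0, 0, 0, 0, 0, 0, 0, 0, 0, 0, 0, 0, 0, 0, 0, 0, 0, 0, 0, 0, 0, 0, 0, 0, 0, 0, 0],
  "newtons": 25
}}

```text
time: 11.95
position: [0.6458, 0.0007, 0.14]
ee_rot: [-0.001, 0.991, -0.132, 0.001]
ft_force: [0.1, 4.2, 6.0]
grip_width: 0.436
finger_force: 25.0
```

Call:
{"name": "jog_arm", "arguments": {
  "motion": [0, 0, 0, 0, 0, -2, 0, 0, 0, 0, 0, 0, -4, 0, 0, 0, 0, 0, 0, -5, 0, 0, 0, 0, 0, 0, -5, 0, 0, 0, 0, 0, 0, -5, 0, 0, 0, 0, 0, 0, -5, 0, 0, 0, 0, 0, 0, -5, 0, 0, 0, 0, 0, 0, -5, 0, 0, 0, 0, 0, 0, -5, 0, 0, 0, 0, 0, 0, -4, 0]
}}

```text
time: 12.95
position: [0.6456, 0.0017, 0.1401]
ee_rot: [-0.001, 0.966, 0.259, 0.001]
ft_force: [0.1, 9.4, 7.0]
grip_width: 0.438
finger_force: 25.0
```

Call:
{"name": "jog_arm", "arguments": {
  "motion": [0, 0, 0, 0, 0, -4, 0, 0, 0, 0, 0, 0, -5, 0, 0, 0, 0, 0, 0, -5, 0, 0, 0, 0, 0, 0, -5, 0, 0, 0, 0, 0, 0, -5, 0, 0, 0, 0, 0, 0, -5, 0, 0, 0, 0, 0, 0, -5, 0, 0, 0, 0, 0, 0, -5, 0, 0, 0, 0, 0, 0, -4, 0, 0, 0, 0, 0, 0, -2, 0]
}}

```text
time: 13.95
position: [0.6448, 0.0023, 0.1401]
ee_rot: [-0.001, 0.794, 0.608, 0.001]
ft_force: [-3.5, 10.9, 9.2]
grip_width: 0.437
finger_force: 25.0
```

Call:
{"name": "jog_arm", "arguments": {
  "motion": [0, 0, 0, 0, 0, 0, 0, 0, 0, 0, 0, 0, 0, 0, 0, 0, 0, 0, 0, 0, 0]
}}

```text
time: 14.25
position: [0.6448, 0.0023, 0.14]
ee_rot: [-0.001, 0.795, 0.607, 0.001]
ft_force: [-3.6, 12.1, 8.7]
grip_width: 0.438
finger_force: 25.0
```

```bash
python3 go.py .6440 .001 .138
cat > jars.py <<'E'
from fit import *
import fit, sys
ax=np.array([.644,.0013])
L=[]
for n in("scene","side","wrist"):
    d=cam(n);Q=cloud(d).reshape(-1,3);fit.P=Q;h=cv2.cvtColor(d["image"],cv2.COLOR_RGB2HSV).reshape(-1,3)
    save(n+"_"+sys.argv[1]+".png",d["image"])
    s=near(ax,.12,.095,.122)&((h[:,0]<5)|(h[:,0]>174))&(h[:,1]>130)&(h[:,2]>60)
    q=Q[s]
    if len(q)>20:
        c,e=circ(q,.021,q[:,:2].mean(0));v=c-ax;print(n,len(q),c,"r",np.hypot(*v),"ang",np.degrees(np.arctan2(v[1],v[0]))%360)
    # guard opening by the post/ring ends
    g=near(ax,.122,.080,.088)&(np.hypot(*(Q[:,:2]-ax).T)>.110)
    a=np.sort(np.degrees(np.arctan2(Q[g,1]-ax[1],Q[g,0]-ax[0]))%360);a=a[(a>120)&(a<210)]
    if len(a)>5:
        k=np.argmax(np.diff(a));print("  opening",a[k],a[k+1],(a[k]+a[k+1])/2)
E
python3 jars.py a; python3 -c "
import cv2,numpy as np
a=cv2.imread('pics/scene_a.png')[180:270,240:380];b=cv2.imread('pics/side_a.png')[200:310,180:380];c=cv2.imread('pics/wrist_a.png')
cv2.imwrite('pics/abc.png',np.vstack([np.hstack([cv2.resize(a,(400,257)),cv2.resize(b,(400,257))]),cv2.resize(c,(400,300))[:, :].repeat(2,1)[:, :800]]))"
```

```text
pos [0.6448 0.0023 0.14  ] phi 74.77 z [-2.0e-04  3.1e-03 -1.0e+00] t 14.25 q6 0.26 F [-3.6 12.1  8.7]
tool delta [-0.0015 -0.0005  0.002 ]
scene 108 [0.56426065 0.02108157] r 0.08215640291155875 ang 166.06745230726017
  opening 147.80831149550534 182.37104782549295 165.08967966049914
side 120 [0.56422615 0.0253056 ] r 0.08330748031036396 ang 163.25237397147177
  opening 145.28005798597925 180.1222891782743 162.70117358212678
wrist 4240 [0.5655578  0.02383368] r 0.08161460998630256 ang 163.9725086194428
  opening 146.7808211431687 181.41341437492656 164.09711775904765
```

View pics/abc.png

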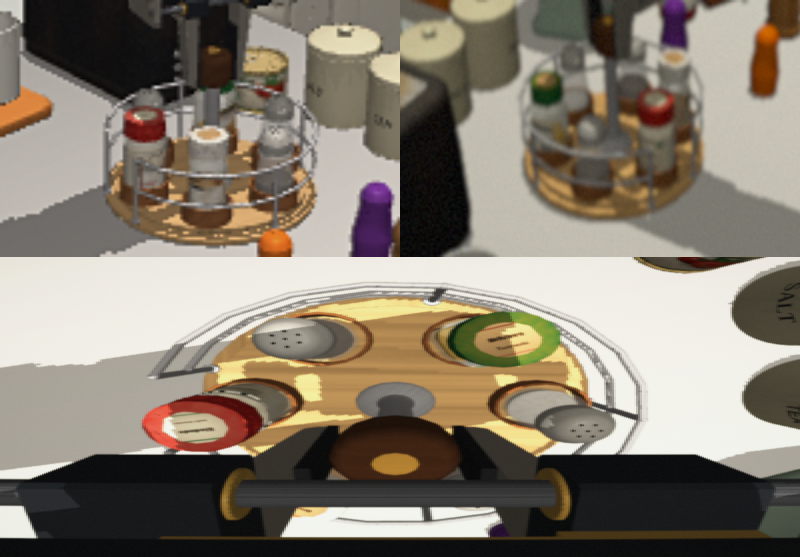

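The red jar now stands at about 164.0° and the middle of the opening at 164.1° in the wrist view; the other two cameras agree within 1°. All the jars are in their cups and the knob is gripped at 25 N. Handing in.

```bash
python3 -c "
from cell import manip
print(manip.finish_job())"
```

```text
the job is handed in; nothing more can be done
None
```

I stood the dark mug upright on the board and let go, then turned the carousel until the red-capped jar was in the middle of the opening (within about 1°). I handed the job in at about 14 s with the knob still gripped; no verdict came back.

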